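Load a round bar into the V-groove of the drill stand

ROBOT

A 6-joint arm with a two-finger parallel gripper is mounted at the origin on the work surface. World frame = base frame: x ahead of the robot, y to its left, z up, the work surface at z = 0. Lengths are in mm, angles in rad, forces in N, time in s.
With the tool pointing down it reaches from about 300 to 825 mm from the base axis. Payload 5.4 kg.
Tool frame: the origin (TCP) lies on the mounting face of the last link; the fingertips stand 190 mm ahead of it and the grasp point (between the pads) lies env.grip_point_offset ahead of it (env.grip_point_offset is the distance from the TCP to the grasp point, in mm); z points along the fingers, y is the line along which they close (so a half turn about z gives the same grasp; the last joint's range is limited). The gripper opens to 92 mm and grips with 3 to 60 N. Pads are 20 mm wide; open, the fingers measure 128 mm over their backs; the gripper's body (75 mm by 189 mm) begins 69 mm behind the grasp point.
Start: joints at [-1.513, 0.158, 1.597, -0, 1.386, -0.21], TCP at [152.128, -554.495, 404.701] pointing down, gripper open.
Joint ranges: [-2.91, 2.91], [-0.94, 2.29], [0.18, 2.7], [-1.29, 4.43], [0.17, 2.64], [-3, 3]. Speed limits (rad/s): [2.57, 2.57, 3.14, 3.14, 3.14, 3.14].

INTERFACE

Orientations are given as a rotation vector (axis times angle).
In Python, from rig import env, get_image gives the robot as it stands. The module is installed in compiled form; this text tells all that it offers.
- The arm moves only by the tool play_rows, never from a script. Its argument "series" is a list of rows, each an object of numbers: "tx", "ty", "tz": the shift along the tool's x, y, z normalised to -1 to 1, where 1 is 0.8 m; "wx", "wy", "wz": the turn, a rotation vector about the tool's x, y, z normalised to -1 to 1, where 1 is 45 degrees; "gripper": the closure, from -1 (fully open) to 1 (shut), so that 0 is half open. A call has 1 to 20 rows; each row is the pose to reach, as a shift and turn from the pose commanded when the call began, along the tool's axes at that moment; what a row does not reach only later rows make up. A row lasts 1/10 s, in which the tool goes at most 50 mm and 8.59 degrees, less where a joint would pass 70% of its speed; a pose out of reach is approached as far as the arm can. A call with a number of a shift or a turn outside -1 to 1 is refused whole. A call with a gripper value outside its range is refused whole. The fingers move at their own pace and stop on an object; the grip force is fixed at half the most. Time passes only in rows, so rows that repeat a pose let the fingers close. It gives the time, the measured TCP pose, the force, the opening and the grip force at its end, in the units of the state.
- env.sense(): the state, without advancing time (a new reading comes with each control period).
- get_image(name): name is "scene" or "top"; returns a dict with "image" (480x640x3 uint8, red, green, blue), "camera_matrix" (3x3 intrinsics, pixels), "dist" ([k1, k2, p1, p2, k3] as OpenCV has them; the pictures are not rectified), "xyz" and "rotation" of the camera in the world. Camera axes: x right, y down, z forward; pixel columns grow to the right and rows downward; lengths in mm; the calibration is good to about 2 mm. A picture is of the moment at which its call begins. There is no depth.
- env.job_done(): hands the job in; it is judged then, once.
The state is a dict: "t": time; "joints": joint angles; "qvel": joint speeds; "effort": joint torques, N m; "position": TCP position; "tcp_rot": TCP orientation; "contact_force": force on the tool from outside, world axes, zero at the start; "wrist_torque": the same for the moment, N m; "finger_gap": finger opening in mm; "finger_force": force on a finger pad.
Only numpy, scipy, OpenCV 4.12 (cv2) and the standard library are available. Lean on these libraries where they do the work, as an engineer would, in place of code of your own. Each camera call takes 0.05 s, during which the arm holds its last target. There are 200 camera calls.

TASK

Set up the aluminium bar for cross-drilling: with the fingers, roll it over the work board of the drill stand until it drops into the V-groove, and push it gently endwise along the groove until its end butts against the wooden stop block under the drill. Only push it: don't grip, lift or fling it or let it fall off the board, keep clear of the drill, and leave everything else where it is.

Things in the scene. Friction and masses are not known exactly. Their poses are not given: they have to be found in the camera images.
- bar: The workpiece: solid round aluminium bar, diameter 32, length 180, about 0.4 kg, lying on the near part of the work board, up to 0.15 rad out of line with the groove. Origin: middle of its axis; its y runs along the bar (x and z turn as it rolls). Its axis is 16 above the board's top, 8.6 when in the groove. Rolls freely, soon comes to rest; sliding it endwise in the groove takes 2 to 5 N.
- drill_stand: Drill stand with a plywood work board, fixed. Origin: on the bench (z = 0), under the middle line of the board's V-groove, level with the stop block's face. z up; +y along the groove, away from the stop, to its open end; +x across it, away from the robot: the bar starts at negative x. The flat white board top is at z = 55 and spans x -185 to 95, y -85 to 335. The column stands at y = -155.
- groove_end (a point): Open end of the V-groove: on its middle line, level with the board's top, 335 along the stand's +y from the stop face. The groove (90 degrees, 28 wide, 14 deep, wood-brown flanks) is straight and runs the whole length of the board at the stand's x = 0. Dark edging, 8 wide and 6 proud, runs along the board's two long edges (outside x = -185 and x = 95).
- stop_block: Pine stop block screwed onto the board across the groove, 60 (x) by 40 (y) by 45 high, axes as drill_stand. Origin: on the board's top, over the groove's middle line, on the face towards +y; the bar butts against that face. Fixed.
- stop_face (a point): Point on the stop block's face on the line of the bar's axis when the bar lies in the groove (8.6 above the board's top). Bar home: its middle is 90 along the stand's +y from here.
- drill_head: Carriage, feed lever, collar arm and orange hand drill, fixed on the stand; origin and axes as drill_stand. The drill hangs over the groove at y = 25: bit tip at z = 130, chuck (42 diameter) from z = 188, drill body (74 diameter) up to z = 465, pistol grip 170 long towards +x and -y. Feed lever: z 190 to 410, x 45 to 75, y -275 to -30. Not to be touched.
- chuck_key: Steel T-shaped chuck key, 88 long, 15 thick, 50 across its handle, lying on the board beyond the groove (positive x). Origin under its middle, long axis along its y; a bystander, loose
- collar: Brass ring, diameter 28, 12 high, lying on the board beyond the groove. Origin under its centre; a bystander, loose
- amber_bottle: Amber glass jar with green cap, diameter 72, 150 high, standing on the bench to the left of the board. Origin under its centre; a bystander, loose
- white_jar: White plastic jar with black cap, diameter 64, 85 high, standing on the bench to the left of the board. Origin under its centre; a bystander, loose
- pipe_stub: Grey plastic pipe stub, diameter 32, 120 high, standing on end on the bench to the left of the board. Origin under its centre; a bystander, loose
- jug: Clear plastic jug with a handle, diameter 104, 150 high, on the bench at the left. Origin under its centre; a bystander, loose
- lime_lid: Green screw lid, diameter 62, 14 high, lying on the bench at the left near the robot. Origin under its centre; a bystander, loose
Not all that is in view belongs to the job. Of the things like the bar, leave any that is blue; of the rest the smaller one is meant.

How it is judged (in metres and radians):
At the end, for the whole second after the job is handed in: The bar lies at rest in the V-groove (axis within 3 mm of the groove's middle line and 0.035 rad of its direction, fully down to about 3 mm) with its end against the stop block (gap under 3 mm) (x of bar in the frame of drill_stand between -0.003 and 0.003 m and y of bar in the frame of drill_stand between 0.086 and 0.093 m and z of bar in the frame of drill_stand between 0.06 and 0.067 m and angle between the y axis of bar and the y axis of drill_stand, either way round below 0.035 rad and linear speed of bar below 0.01 m/s); the robot touches nothing.
It fails at once if the bar was lifted (its axis rose more than 8 mm above its height when lying on the board) or fell off the board (z of bar in the frame of drill_stand above 0.079 m or z of bar in the frame of drill_stand below 0.05 m).
It fails at once if the bar was gripped (more than 30 N between the fingers and the bar while its end is still over 10 mm from the stop) or rammed against the stop (more than 80 N) ((contact force between the fingers and bar above 30 N and y of bar in the frame of drill_stand above 0.1 m) or contact force between the fingers and bar above 80 N).
It fails at once if the bar was flung (faster than 0.4 m/s) (linear speed of bar above 0.4 m/s).
It fails at once if the robot knocked against the drill or its carriage (contact force between any of the fingers, the arm and drill_head above 2 N).
It fails at once if a bystander was moved more than 15 mm (distance of any of chuck_key, collar, amber_bottle, white_jar, pipe_stub, jug, lime_lid from where it was at the start of the episode above 0.015 m).
It also fails if it takes over 48 s, if anything falls off the work surface, if the arm or the gripper's body presses on something with over 40 N, if the wrist force passes 120 N, or if a joint passes its speed limit or range.

## Working session

There is one attempt and no reset: what is moved stays moved. The work goes in short steps, Python scripts to look and compute and a tool call to move; the robot and the scene stay as the last step left them, time stands still between calls to the robot, and variables do not carry over. Pictures are saved under pics/ and viewed, at most 13 in all, crops included, and the job is handed in when it is done.

Besides the shell and the picture viewer there is one more tool, called after ">>>" as name(argument=value, ...) on one line, values as JSON. play_rows: Moves the arm, as the interface text tells. Scaled input: -1 to 1 covers 0.8 m each way for a shift and 45 degrees each way for a turn. Its arguments: {"type":"object","properties":{"series":{"type":"array","items":{"type":"object","properties":{"tx":{"type":"number","minimum":-1,"maximum":1},"ty":{"type":"number","minimum":-1,"maximum":1},"tz":{"type":"number","minimum":-1,"maximum":1},"wx":{"type":"number","minimum":-1,"maximum":1},"wy":{"type":"number","minimum":-1,"maximum":1},"wz":{"type":"number","minimum":-1,"maximum":1},"gripper":{"type":"number"}}}}},"required":["series"]}

```bash
mkdir -p pics
python3 - <<'E'
from rig import env,get_image
import cv2,numpy as np
for n in("scene","top"):
    d=get_image(n); cv2.imwrite(f"pics/{n}0.png",d["image"][:,:,::-1])
    np.savez(f"{n}0.npz",**d)
    print(n,d["camera_matrix"],d["dist"],d["xyz"],d["rotation"])
print(env.sense(),env.grip_point_offset)
E
```

```text
scene [[616.38736628   0.         318.62540857]
 [  0.         616.38736628 234.32098163]
 [  0.           0.           1.        ]] [-0.12789728  0.          0.          0.          0.        ] [1337.52556156  -14.97448879 1051.65232192] [-1.88400954 -1.69182007  0.62457187]
top [[492.86150787   0.         327.72986332]
 [  0.         492.86150787 245.06297965]
 [  0.           0.           1.        ]] [0.02114168 0.         0.         0.         0.        ] [ 407.53573457   99.63249964 1173.18281972] [-2.17384426  2.21088428 -0.03346573]
{'t': 0.1, 'joints': array([-1.51307685e+00,  1.58959804e-01,  1.59810862e+00,  3.64231865e-05,
        1.38617710e+00, -2.10105913e-01]), 'qvel': array([-0.00240618, -0.00049352, -0.0029643 ,  0.00024938, -0.00035122,
       -0.00121544]), 'effort': array([-7.65326804e-04, -3.86502635e+01, -3.22960317e+01,  7.02113472e-02,
        3.39200848e-02, -4.07233551e-05]), 'position': array([ 152.13130545, -554.24959629,  403.83068095]), 'tcp_rot': array([-3.11183702e+00, -4.19212760e-01, -2.53567760e-04]), 'contact_force': array([-0.63224273,  0.57295671,  0.15256998]), 'wrist_torque': array([-0.02944096,  0.02399216,  0.03435258]), 'finger_force': 0.0, 'finger_gap': 91.75165223192577} 171.4
```

View pics/scene0.png

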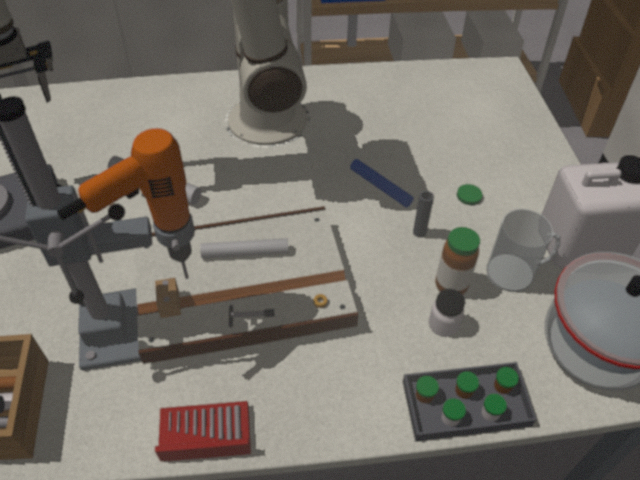

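View pics/top0.png

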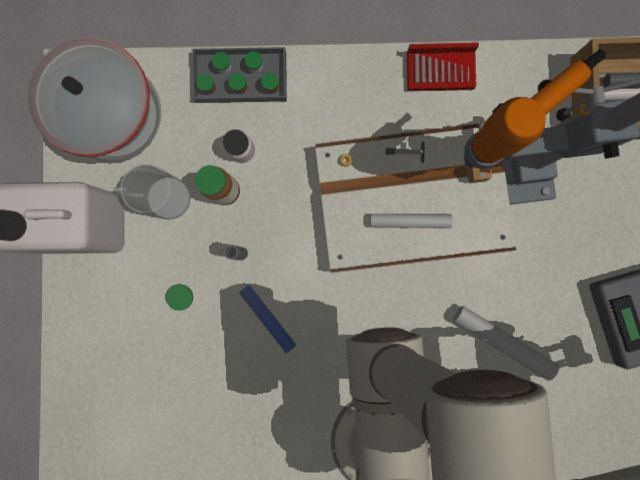

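The scene picture shows the bar on the board at about (245,247), the groove running from (345,277) to the stop block at (167,295), and the drill at the left. In the top picture the bar runs from (367,220) to (450,221), and the groove's open end is at (321,188). I'll enlarge both.

Run:
```python
import cv2
for n,x,y in(("scene",130,190),("top",300,110)):
    a=cv2.imread(f"pics/{n}0.png")[y:y+180,x:x+240]
    a=cv2.resize(a,(792,594),interpolation=cv2.INTER_CUBIC)
    for i in range(0,240,20): cv2.putText(a,str(x+i),(int(i*3.3),10),0,.35,(0,0,255)); cv2.line(a,(int(i*3.3),12),(int(i*3.3),20),(0,0,255))
    for i in range(20,180,20): cv2.putText(a,str(y+i),(0,int(i*3.3)+4),0,.35,(0,0,255)); cv2.line(a,(24,int(i*3.3)),(32,int(i*3.3)),(0,0,255))
    cv2.imwrite(f"pics/{n}0c.png",a)
```

```text
(no output)
```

View pics/scene0c.png

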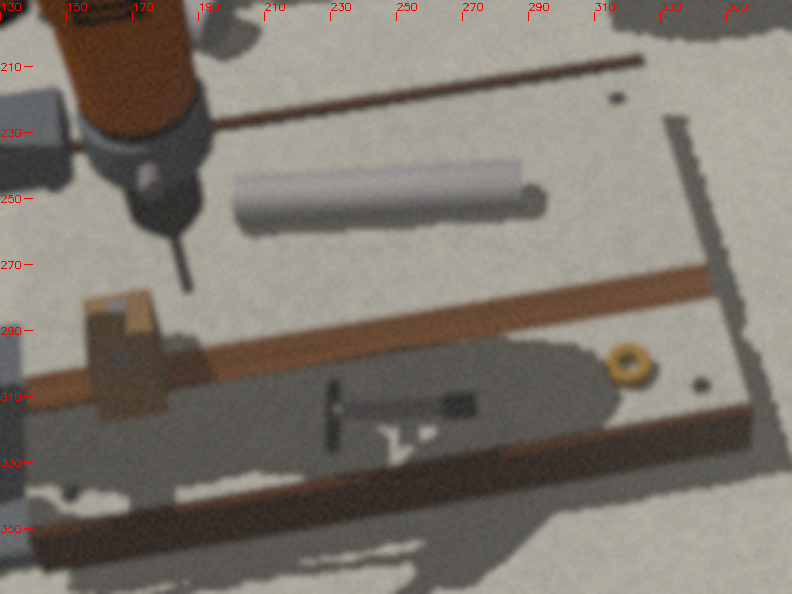

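View pics/top0c.png

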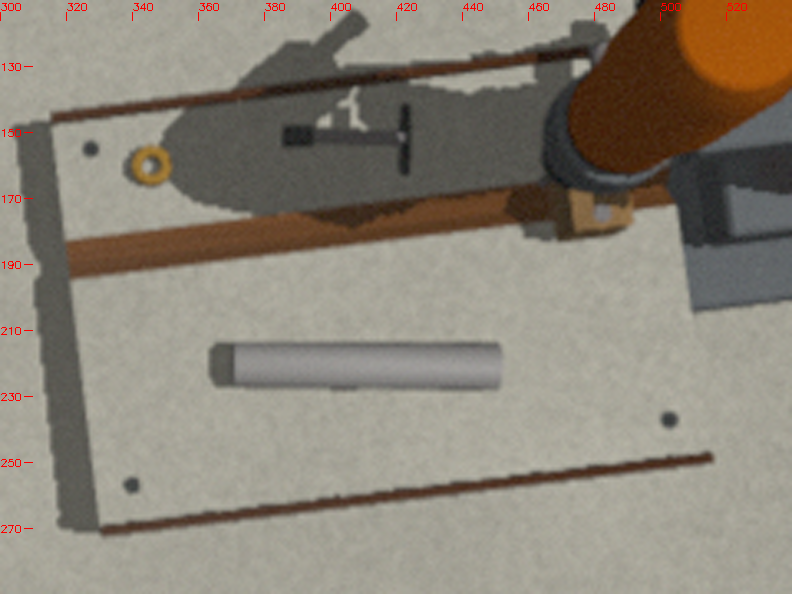

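```bash
cat > h.py <<'E'
import numpy as np,cv2
from scipy.spatial.transform import Rotation as R
C={n:dict(np.load(f"{n}0.npz")) for n in("scene","top")}
def ray(n,p):
    c=C[n]; u=cv2.undistortPoints(np.array([[p]],float),c["camera_matrix"],c["dist"])[0,0]
    return c["xyz"],R.from_rotvec(c["rotation"]).apply([*u,1])
def onz(n,p,z):
    o,d=ray(n,p); return o+d*(z-o[2])/d[2]
def tri(pt,ps):
    o1,d1=ray("top",pt);o2,d2=ray("scene",ps)
    s=np.linalg.lstsq(np.c_[d1,-d2],o2-o1,rcond=None)[0]
    a,b=o1+s[0]*d1,o2+s[1]*d2; return (a+b)/2,np.linalg.norm(a-b)
E
python3 - <<'E'
from h import *
np.set_printoptions(precision=1,suppress=True)
T=dict(gend=((320.6,188.3),(346,274.5)),screw1=((327.6,155.2),(342.4,306.7)),screw2=((340,257),(316.7,219.7)),farcorner=((315.8,145.8),(357.3,312.7)),barL=((370.9,220.7),(287.9,245)),barR=((451.8,221),(201.6,250)))
for k,(a,b) in T.items(): print(k,*tri(a,b),onz("top",a,55),onz("scene",b,55))
print("groove lower edge",onz("top",(321.2,193.9),55),onz("top",(468.2,180.3),55))
print("edging outer",onz("top",(330.6,270.6),61),onz("top",(515.8,248.5),61))
print("groove scene near edge",onz("scene",(344.5,270.3),55),onz("scene",(137.5,305),55))
print("bar",onz("top",(370.9,220.7),71),onz("top",(451.8,221),71))
E
```

```text
gend [587.6 130.4  52.8] 3.5981598693465338 [587.  128.6  55. ] [589.4 131.9  55. ]
screw1 [664.  112.9  51. ] 3.152952721250819 [662.8 111.3  55. ] [666.8 114.   55. ]
screw2 [429.7  88.2  50.9] 2.3931890587120357 [429.5  87.1  55. ] [433.6  89.   55. ]
farcorner [684.8 139.2  56.7] 2.612927156186379 [685. 138.  55.] [683.8 140.8  55. ]
barL [509.8  18.3  68. ] 3.8369249365389564 [510.8  15.4  55. ] [499.2  20.7  55. ]
barR [ 505.7 -161.5   69.4] 4.950933891668902 [ 506.8 -167.5   55. ] [ 494.2 -161.1   55. ]
groove lower edge [574.1 127.4  55. ] [ 598.7 -206.9   55. ]
edging outer [399.1 108.9  61. ] [ 441.8 -306.7   61. ]
groove scene near edge [578.4 130.3  55. ] [ 622.6 -286.2   55. ]
bar [509.3  16.6  71. ] [ 505.3 -163.6   71. ]
```

```bash
cat >> h.py <<'E'
np.set_printoptions(precision=4,suppress=True)
YAW=0.104; Y=np.array([-np.sin(YAW),np.cos(YAW),0]);X=np.array([np.cos(YAW),np.sin(YAW),0])
STOP=np.array([588,130.2,0])-335*Y
def rel(s,sx,sy,z,tilt=15):
    """tip target in stand frame -> scaled move from the present pose"""
    t=np.radians(tilt); tz=np.sin(t)*X-np.cos(t)*np.array([0,0,1]); ty=-Y
    Rt=R.from_matrix(np.c_[np.cross(ty,tz),ty,tz]); R0=R.from_rotvec(s["tcp_rot"])
    p=STOP+sx*X+sy*Y+[0,0,z]-190*tz
    return R0.inv().apply(p-s["position"])/800,(R0.inv()*Rt).as_rotvec()/(np.pi/4)
def tip(s):
    d=s["position"]+190*R.from_rotvec(s["tcp_rot"]).apply([0,0,1])-STOP
    return np.array([d@X,d@Y,d[2]])
E
python3 - <<'E'
from h import *
from rig import env
s=env.sense();print(tip(s))
for t in ((-150,160,160),(-150,160,61)): print(rel(s,*t))
E
```

```text
[-504.5468 -300.1894  213.8309]
(array([ 0.4705, -0.5055,  0.0764]), array([-0.0294,  0.3323,  0.2071]))
(array([ 0.4704, -0.5053,  0.2001]), array([-0.0294,  0.3323,  0.2071]))
```

>>> play_rows(series=[{"tx": 0.4705,"ty": -0.5055,"tz": 0.0764,"wx": -0.0294,"wy": 0.3323,"wz": 0.2071,"gripper": -1},{"tx": 0.4705,"ty": -0.5055,"tz": 0.0764,"wx": -0.0294,"wy": 0.3323,"wz": 0.2071,"gripper": -1},{"tx": 0.4705,"ty": -0.5055,"tz": 0.0764,"wx": -0.0294,"wy": 0.3323,"wz": 0.2071,"gripper": -1},{"tx": 0.4705,"ty": -0.5055,"tz": 0.0764,"wx": -0.0294,"wy": 0.3323,"wz": 0.2071,"gripper": -1},{"tx": 0.4705,"ty": -0.5055,"tz": 0.0764,"wx": -0.0294,"wy": 0.3323,"wz": 0.2071,"gripper": -1},{"tx": 0.4705,"ty": -0.5055,"tz": 0.0764,"wx": -0.0294,"wy": 0.3323,"wz": 0.2071,"gripper": -1},{"tx": 0.4705,"ty": -0.5055,"tz": 0.0764,"wx": -0.0294,"wy": 0.3323,"wz": 0.2071,"gripper": -1},{"tx": 0.4705,"ty": -0.5055,"tz": 0.0764,"wx": -0.0294,"wy": 0.3323,"wz": 0.2071,"gripper": -1},{"tx": 0.4705,"ty": -0.5055,"tz": 0.0764,"wx": -0.0294,"wy": 0.3323,"wz": 0.2071,"gripper": -1},{"tx": 0.4705,"ty": -0.5055,"tz": 0.0764,"wx": -0.0294,"wy": 0.3323,"wz": 0.2071,"gripper": -1},{"tx": 0.4705,"ty": -0.5055,"tz": 0.0764,"wx": -0.0294,"wy": 0.3323,"wz": 0.2071,"gripper": -1},{"tx": 0.4705,"ty": -0.5055,"tz": 0.0764,"wx": -0.0294,"wy": 0.3323,"wz": 0.2071,"gripper": -1},{"tx": 0.4705,"ty": -0.5055,"tz": 0.0764,"wx": -0.0294,"wy": 0.3323,"wz": 0.2071,"gripper": -1},{"tx": 0.4705,"ty": -0.5055,"tz": 0.0764,"wx": -0.0294,"wy": 0.3323,"wz": 0.2071,"gripper": -1},{"tx": 0.4705,"ty": -0.5055,"tz": 0.0764,"wx": -0.0294,"wy": 0.3323,"wz": 0.2071,"gripper": -1},{"tx": 0.4705,"ty": -0.5055,"tz": 0.0764,"wx": -0.0294,"wy": 0.3323,"wz": 0.2071,"gripper": -1}])

```text
t: 1.7
position: [407.8, -66.3, 343.8]
tcp_rot: [-3.1, -0.157, -0.408]
contact_force: [-0.4, 0.8, 0.7]
finger_gap: 91.8
finger_force: 0.0
```

Run:
```python
from h import *
from rig import env,get_image
s=env.sense();print(s["t"],tip(s),s["contact_force"])
for t in ((-150,160,61),(-150,160,75)): print(rel(s,*t))
cv2.imwrite("pics/s1.png",np.hstack([get_image("top")["image"][90:330,250:570,::-1],get_image("scene")["image"][60:300,110:430,::-1]]))
```

```text
1.7 [-150.4072  157.7049  160.234 ] [-0.3983  0.8129  0.729 ]
(array([-0.0316, -0.0025,  0.1199]), array([ 0.0035, -0.0001, -0.0032]))
(array([-0.0271, -0.0024,  0.103 ]), array([ 0.0035, -0.0001, -0.0032]))
```

View pics/s1.png

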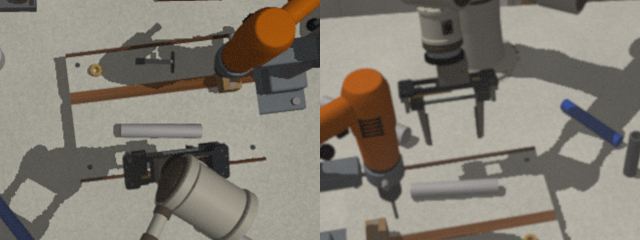

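The arm is behind the bar, with the finger line parallel to the groove. Next it comes down.

>>> play_rows(series=[{"tx": -0.016,"ty": -0.0025,"tz": 0.06,"gripper": -1},{"tx": -0.0271,"ty": -0.0025,"tz": 0.103,"gripper": -1},{"tx": -0.0295,"ty": -0.0025,"tz": 0.112,"gripper": -1},{"tx": -0.0316,"ty": -0.0025,"tz": 0.12,"gripper": -1},{"tx": -0.0316,"ty": -0.0025,"tz": 0.12,"gripper": -1},{"tx": -0.0316,"ty": -0.0025,"tz": 0.12,"gripper": -1}])

```text
schema error: expected keys tx, ty, tz, wx, wy, wz, gripper
```

Run:
```python
from h import *
from rig import env,get_image
s=env.sense();print(s["t"],tip(s),s["contact_force"])
for t in ((-150,160,61),(-100,160,61),(-70,160,61),(-50,160,61)): print(rel(s,*t))
```

```text
1.8 [-150.3127  158.1514  160.1743] [-0.0831 -1.1524  0.1479]
(array([-0.0317, -0.002 ,  0.1198]), array([ 0.0031, -0.0001, -0.0022]))
(array([ 0.0287, -0.0021,  0.136 ]), array([ 0.0031, -0.0001, -0.0022]))
(array([ 0.0649, -0.0022,  0.1457]), array([ 0.0031, -0.0001, -0.0022]))
(array([ 0.089 , -0.0023,  0.1522]), array([ 0.0031, -0.0001, -0.0022]))
```

>>> play_rows(series=[{"tx": -0.016,"ty": -0.002,"tz": 0.06,"wx": 0,"wy": 0,"wz": 0,"gripper": -1},{"tx": -0.0271,"ty": -0.002,"tz": 0.103,"wx": 0,"wy": 0,"wz": 0,"gripper": -1},{"tx": -0.0295,"ty": -0.002,"tz": 0.112,"wx": 0,"wy": 0,"wz": 0,"gripper": -1},{"tx": -0.0317,"ty": -0.002,"tz": 0.12,"wx": 0,"wy": 0,"wz": 0,"gripper": -1},{"tx": -0.0317,"ty": -0.002,"tz": 0.12,"wx": 0,"wy": 0,"wz": 0,"gripper": -1},{"tx": -0.0317,"ty": -0.002,"tz": 0.12,"wx": 0,"wy": 0,"wz": 0,"gripper": -1}])

```text
t: 2.4
position: [409.2, -64.0, 246.0]
tcp_rot: [-3.1, -0.162, -0.413]
contact_force: [0.2, -1.2, 0.1]
finger_gap: 91.6
finger_force: 0.0
```

Run:
```python
from h import *
from rig import env,get_image
s=env.sense();print(s["t"],tip(s),s["contact_force"])
for t in ((-150,160,61),(-100,160,61),(-70,160,61),(-50,160,61)): print(rel(s,*t))
```

```text
2.4 [-148.361   159.7863   62.6072] [ 0.1722 -1.1555  0.1367]
(array([-0.0019,  0.0005,  0.0014]), array([ 0.0043, -0.0034,  0.0009]))
(array([0.0585, 0.0005, 0.0177]), array([ 0.0043, -0.0034,  0.0009]))
(array([0.0947, 0.0005, 0.0275]), array([ 0.0043, -0.0034,  0.0009]))
(array([0.1188, 0.0005, 0.0341]), array([ 0.0043, -0.0034,  0.0009]))
```

>>> play_rows(series=[{"tx": 0.005,"ty": 0,"tz": 0.0014,"wx": 0,"wy": 0,"wz": 0,"gripper": -1},{"tx": 0.01,"ty": 0,"tz": 0.0028,"wx": 0,"wy": 0,"wz": 0,"gripper": -1},{"tx": 0.015,"ty": 0,"tz": 0.0042,"wx": 0,"wy": 0,"wz": 0,"gripper": -1},{"tx": 0.02,"ty": 0,"tz": 0.0056,"wx": 0,"wy": 0,"wz": 0,"gripper": -1},{"tx": 0.025,"ty": 0,"tz": 0.007,"wx": 0,"wy": 0,"wz": 0,"gripper": -1},{"tx": 0.03,"ty": 0,"tz": 0.0084,"wx": 0,"wy": 0,"wz": 0,"gripper": -1},{"tx": 0.035,"ty": 0,"tz": 0.0098,"wx": 0,"wy": 0,"wz": 0,"gripper": -1},{"tx": 0.04,"ty": 0,"tz": 0.0112,"wx": 0,"wy": 0,"wz": 0,"gripper": -1},{"tx": 0.045,"ty": 0,"tz": 0.0126,"wx": 0,"wy": 0,"wz": 0,"gripper": -1},{"tx": 0.05,"ty": 0,"tz": 0.014,"wx": 0,"wy": 0,"wz": 0,"gripper": -1},{"tx": 0.055,"ty": 0,"tz": 0.0154,"wx": 0,"wy": 0,"wz": 0,"gripper": -1},{"tx": 0.06,"ty": 0,"tz": 0.0168,"wx": 0,"wy": 0,"wz": 0,"gripper": -1},{"tx": 0.065,"ty": 0,"tz": 0.0182,"wx": 0,"wy": 0,"wz": 0,"gripper": -1},{"tx": 0.07,"ty": 0,"tz": 0.0196,"wx": 0,"wy": 0,"wz": 0,"gripper": -1},{"tx": 0.075,"ty": 0,"tz": 0.021,"wx": 0,"wy": 0,"wz": 0,"gripper": -1},{"tx": 0.08,"ty": 0,"tz": 0.0224,"wx": 0,"wy": 0,"wz": 0,"gripper": -1},{"tx": 0.085,"ty": 0,"tz": 0.0238,"wx": 0,"wy": 0,"wz": 0,"gripper": -1},{"tx": 0.09,"ty": 0,"tz": 0.0252,"wx": 0,"wy": 0,"wz": 0,"gripper": -1},{"tx": 0.093,"ty": 0,"tz": 0.0264,"wx": 0,"wy": 0,"wz": 0,"gripper": -1},{"tx": 0.094,"ty": 0,"tz": 0.0272,"wx": 0,"wy": 0,"wz": 0,"gripper": -1}])

```text
t: 4.4
position: [486.4, -55.3, 242.7]
tcp_rot: [-3.099, -0.162, -0.408]
contact_force: [-0.1, -0.2, -0.7]
finger_gap: 92.0
finger_force: 0.0
```

Run:
```python
from h import *
from rig import env,get_image
s=env.sense();print(s["t"],tip(s),s["contact_force"])
for t in ((-60,160,61),(-50,160,61),(-40,160,61),(-34,160,61)): print(rel(s,*t))
a=get_image("top")["image"][130:280,300:500,::-1];b=get_image("scene")["image"][180:330,150:350,::-1]
cv2.imwrite("pics/s2.png",cv2.resize(np.hstack([a,b]),(800,300),interpolation=cv2.INTER_CUBIC))
```

```text
4.4 [-71.0657 160.7181  59.2289] [-0.0737 -0.201  -0.6797]
(array([0.014 , 0.0013, 0.0014]), array([ 0.0021, -0.0001,  0.0007]))
(array([0.026 , 0.0013, 0.0047]), array([ 0.0021, -0.0001,  0.0007]))
(array([0.0381, 0.0013, 0.0079]), array([ 0.0021, -0.0001,  0.0007]))
(array([0.0454, 0.0013, 0.0099]), array([ 0.0021, -0.0001,  0.0007]))
```

View pics/s2.png

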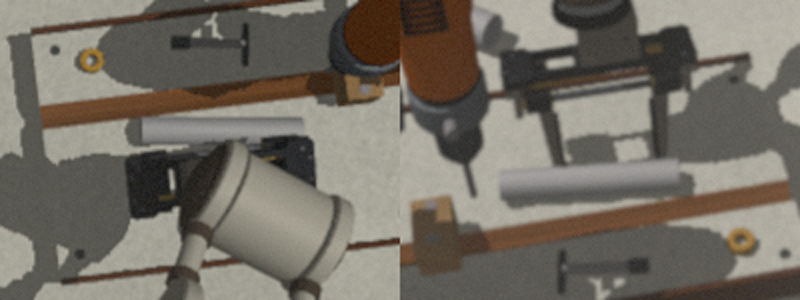

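The bar has rolled about 57 mm but is still skewed by about 7 degrees, because it rolls more easily than it turns. I'll shift the fingers slightly towards the trailing end and carry on slowly to the groove's lip.

>>> play_rows(series=[{"tx": -0.006,"ty": 0.0,"tz": -0.0025,"wx": 0,"wy": 0,"wz": 0,"gripper": -1},{"tx": -0.006,"ty": 0.005,"tz": -0.0025,"wx": 0,"wy": 0,"wz": 0,"gripper": -1},{"tx": -0.006,"ty": 0.01,"tz": -0.0025,"wx": 0,"wy": 0,"wz": 0,"gripper": -1},{"tx": -0.003,"ty": 0.01,"tz": -0.0015,"wx": 0,"wy": 0,"wz": 0,"gripper": -1},{"tx": 0.0,"ty": 0.01,"tz": -0.001,"wx": 0,"wy": 0,"wz": 0,"gripper": -1},{"tx": 0.003,"ty": 0.01,"tz": -0.0005,"wx": 0,"wy": 0,"wz": 0,"gripper": -1},{"tx": 0.006,"ty": 0.01,"tz": 0.0,"wx": 0,"wy": 0,"wz": 0,"gripper": -1},{"tx": 0.009,"ty": 0.01,"tz": 0.0005,"wx": 0,"wy": 0,"wz": 0,"gripper": -1},{"tx": 0.012,"ty": 0.01,"tz": 0.001,"wx": 0,"wy": 0,"wz": 0,"gripper": -1},{"tx": 0.015,"ty": 0.01,"tz": 0.0017,"wx": 0,"wy": 0,"wz": 0,"gripper": -1},{"tx": 0.018,"ty": 0.01,"tz": 0.0025,"wx": 0,"wy": 0,"wz": 0,"gripper": -1},{"tx": 0.021,"ty": 0.01,"tz": 0.0033,"wx": 0,"wy": 0,"wz": 0,"gripper": -1},{"tx": 0.024,"ty": 0.01,"tz": 0.0041,"wx": 0,"wy": 0,"wz": 0,"gripper": -1},{"tx": 0.027,"ty": 0.01,"tz": 0.005,"wx": 0,"wy": 0,"wz": 0,"gripper": -1},{"tx": 0.03,"ty": 0.01,"tz": 0.0058,"wx": 0,"wy": 0,"wz": 0,"gripper": -1},{"tx": 0.033,"ty": 0.01,"tz": 0.0066,"wx": 0,"wy": 0,"wz": 0,"gripper": -1},{"tx": 0.036,"ty": 0.01,"tz": 0.0074,"wx": 0,"wy": 0,"wz": 0,"gripper": -1},{"tx": 0.039,"ty": 0.01,"tz": 0.0082,"wx": 0,"wy": 0,"wz": 0,"gripper": -1},{"tx": 0.041,"ty": 0.01,"tz": 0.0088,"wx": 0,"wy": 0,"wz": 0,"gripper": -1},{"tx": 0.043,"ty": 0.01,"tz": 0.0093,"wx": 0,"wy": 0,"wz": 0,"gripper": -1}])

```text
t: 6.5
position: [522.1, -59.6, 244.4]
tcp_rot: [-3.099, -0.162, -0.408]
contact_force: [0.4, 0.0, 0.0]
finger_gap: 92.0
finger_force: 0.0
```

Run:
```python
from h import *
from rig import env,get_image
s=env.sense();print(s["t"],tip(s),s["contact_force"])
for t in ((-36,152,61),(-30,152,61),(-26,152,61),(-60,152,61)): print(rel(s,*t))
a=get_image("top")["image"][130:280,300:500,::-1];b=get_image("scene")["image"][180:330,150:350,::-1]
cv2.imwrite("pics/s3.png",cv2.resize(np.hstack([a,b]),(800,300),interpolation=cv2.INTER_CUBIC))
```

```text
6.5 [-36.1017 152.7619  60.9087] [0.388  0.0458 0.0463]
(array([ 0.0001,  0.0013, -0.0001]), array([0.002 , 0.0001, 0.0006]))
(array([0.0074, 0.0013, 0.0019]), array([0.002 , 0.0001, 0.0006]))
(array([0.0122, 0.0013, 0.0032]), array([0.002 , 0.0001, 0.0006]))
(array([-0.0289,  0.0013, -0.0078]), array([0.002 , 0.0001, 0.0006]))
```

View pics/s3.png

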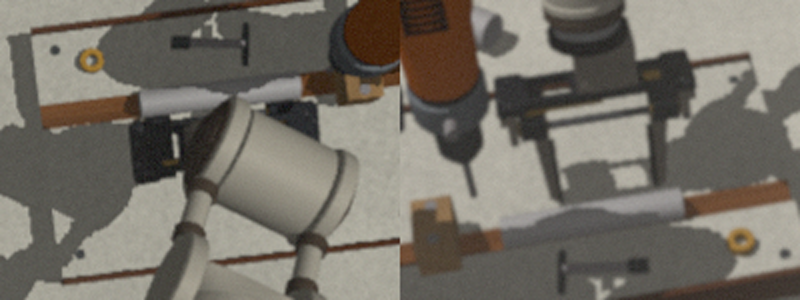

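The bar lies in the groove and in line with it. Its open end is at about (370,181) in the top picture and (292,281) in the scene picture. I'll back off now, then move round to that end.

>>> play_rows(series=[{"tx": -0.03,"ty": 0,"tz": -0.008,"wx": 0,"wy": 0,"wz": 0,"gripper": -1},{"tx": -0.03,"ty": 0,"tz": -0.008,"wx": 0,"wy": 0,"wz": 0,"gripper": -1},{"tx": -0.025,"ty": 0,"tz": -0.06,"wx": 0,"wy": 0,"wz": 0,"gripper": -1},{"tx": -0.02,"ty": 0,"tz": -0.12,"wx": 0,"wy": 0,"wz": 0,"gripper": -1},{"tx": -0.02,"ty": 0,"tz": -0.12,"wx": 0,"wy": 0,"wz": 0,"gripper": -1}])

```text
t: 7.1
position: [484.0, -64.6, 340.4]
tcp_rot: [-3.102, -0.162, -0.428]
contact_force: [0.7, -0.1, 0.1]
finger_gap: 92.0
finger_force: 0.0
```

Run:
```python
from h import *
from rig import env
p,e=tri((370.3,181),(292,281.5)); q=onz("top",(370.3,181),63.6)
for v in(p,q): d=v-STOP; print(v,e,d@X,d@Y)
s=env.sense();print(s["t"],tip(s),s["contact_force"])
for t in ((0,310,150),(0,310,60)): print(rel(s,*t))
```

```text
[600.6301  18.3169  62.3025] 5.6521507504790325 0.9470167046716991 222.410251674603
[600.0891  15.6025  63.6   ] 5.6521507504790325 0.12707667552189136 219.76668886832704
7.1 [-72.2699 150.4995 157.4968] [ 0.6663 -0.103   0.0731]
(array([ 0.0876, -0.1976,  0.0319]), array([ 0.0104, -0.0154,  0.002 ]))
(array([ 0.0572, -0.1985,  0.1402]), array([ 0.0104, -0.0154,  0.002 ]))
```

>>> play_rows(series=[{"tx": 0.03,"ty": -0.06,"tz": 0.0,"wx": 0,"wy": 0,"wz": 0,"gripper": -1},{"tx": 0.06,"ty": -0.12,"tz": 0.02,"wx": 0.01,"wy": -0.015,"wz": 0.002,"gripper": -1},{"tx": 0.0876,"ty": -0.18,"tz": 0.032,"wx": 0.01,"wy": -0.015,"wz": 0.002,"gripper": -1},{"tx": 0.0876,"ty": -0.1976,"tz": 0.032,"wx": 0.01,"wy": -0.015,"wz": 0.002,"gripper": -1},{"tx": 0.0876,"ty": -0.1976,"tz": 0.032,"wx": 0.01,"wy": -0.015,"wz": 0.002,"gripper": -1},{"tx": 0.0725,"ty": -0.198,"tz": 0.086,"wx": 0.01,"wy": -0.015,"wz": 0.002,"gripper": -1},{"tx": 0.061,"ty": -0.198,"tz": 0.126,"wx": 0.01,"wy": -0.015,"wz": 0.002,"gripper": -1},{"tx": 0.0572,"ty": -0.1985,"tz": 0.14,"wx": 0.01,"wy": -0.015,"wz": 0.002,"gripper": -1},{"tx": 0.0572,"ty": -0.1985,"tz": 0.14,"wx": 0.01,"wy": -0.015,"wz": 0.002,"gripper": -1},{"tx": 0.0572,"ty": -0.1985,"tz": 0.14,"wx": 0.01,"wy": -0.015,"wz": 0.002,"gripper": -1}])

```text
t: 8.1
position: [540.3, 100.7, 238.4]
tcp_rot: [-3.093, -0.16, -0.4]
contact_force: [6.4, 0.2, 0.5]
finger_gap: 92.2
finger_force: 2.3
```

Run:
```python
from h import *
from rig import env,get_image
s=env.sense();print(s["t"],tip(s),s["contact_force"])
for t in ((0,285,60),(0,250,60),(0,244,60)): print(rel(s,*t))
a=get_image("top")["image"][130:280,260:460,::-1];b=get_image("scene")["image"][180:330,150:350,::-1]
cv2.imwrite("pics/s4.png",cv2.resize(np.hstack([a,b]),(800,300),interpolation=cv2.INTER_CUBIC))
```

```text
8.1 [ -2.0315 311.4956  54.6652] [6.3809 0.2374 0.4806]
(array([ 0.0032,  0.032 , -0.006 ]), array([-0.006 ,  0.0052, -0.002 ]))
(array([ 0.0033,  0.0757, -0.0062]), array([-0.006 ,  0.0052, -0.002 ]))
(array([ 0.0033,  0.0832, -0.0062]), array([-0.006 ,  0.0052, -0.002 ]))
```

View pics/s4.png

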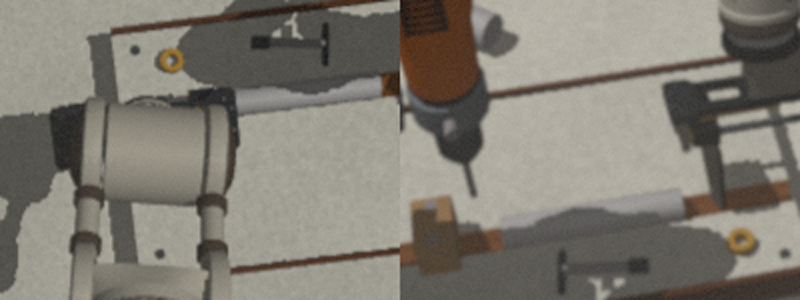

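The finger is behind the bar's end but touching the groove's flank lightly. I'll raise it 6 mm and then push.

>>> play_rows(series=[{"tx": 0.003,"ty": 0.0,"tz": -0.006,"wx": 0,"wy": 0,"wz": 0,"gripper": -1},{"tx": 0.003,"ty": 0.0,"tz": -0.006,"wx": 0,"wy": 0,"wz": 0,"gripper": -1},{"tx": 0.003,"ty": 0.01,"tz": -0.006,"wx": 0,"wy": 0,"wz": 0,"gripper": -1},{"tx": 0.003,"ty": 0.018,"tz": -0.006,"wx": 0,"wy": 0,"wz": 0,"gripper": -1},{"tx": 0.003,"ty": 0.022,"tz": -0.006,"wx": 0,"wy": 0,"wz": 0,"gripper": -1},{"tx": 0.003,"ty": 0.026,"tz": -0.006,"wx": 0,"wy": 0,"wz": 0,"gripper": -1},{"tx": 0.003,"ty": 0.03,"tz": -0.006,"wx": 0,"wy": 0,"wz": 0,"gripper": -1},{"tx": 0.003,"ty": 0.033,"tz": -0.006,"wx": 0,"wy": 0,"wz": 0,"gripper": -1},{"tx": 0.003,"ty": 0.036,"tz": -0.006,"wx": 0,"wy": 0,"wz": 0,"gripper": -1},{"tx": 0.003,"ty": 0.039,"tz": -0.006,"wx": 0,"wy": 0,"wz": 0,"gripper": -1},{"tx": 0.003,"ty": 0.042,"tz": -0.006,"wx": 0,"wy": 0,"wz": 0,"gripper": -1},{"tx": 0.003,"ty": 0.045,"tz": -0.006,"wx": 0,"wy": 0,"wz": 0,"gripper": -1},{"tx": 0.003,"ty": 0.048,"tz": -0.006,"wx": 0,"wy": 0,"wz": 0,"gripper": -1},{"tx": 0.003,"ty": 0.051,"tz": -0.006,"wx": 0,"wy": 0,"wz": 0,"gripper": -1},{"tx": 0.003,"ty": 0.054,"tz": -0.006,"wx": 0,"wy": 0,"wz": 0,"gripper": -1}])

```text
t: 9.7
position: [543.8, 59.4, 241.6]
tcp_rot: [-3.092, -0.161, -0.388]
contact_force: [1.1, 6.1, 2.9]
finger_gap: 91.7
finger_force: 3.3
```

Run:
```python
from h import *
from rig import env
s=env.sense();print(s["t"],tip(s),s["contact_force"],s["contact_force"]@X,s["contact_force"]@Y)
for t in ((0,254,60),(0,244,60)): print(rel(s,*t))
```

```text
9.7 [ -4.3079 270.6962  57.48  ] [1.1215 6.1118 2.8619] 1.7498808445774492 5.962373786751424
(array([ 0.0033,  0.019 , -0.0019]), array([-0.0099,  0.0148, -0.0015]))
(array([ 0.0033,  0.0315, -0.002 ]), array([-0.0099,  0.0148, -0.0015]))
```

>>> play_rows(series=[{"tx": 0.003,"ty": 0.002,"tz": -0.002,"wx": 0,"wy": 0,"wz": 0,"gripper": -1},{"tx": 0.003,"ty": 0.004,"tz": -0.002,"wx": 0,"wy": 0,"wz": 0,"gripper": -1},{"tx": 0.003,"ty": 0.006,"tz": -0.002,"wx": 0,"wy": 0,"wz": 0,"gripper": -1},{"tx": 0.003,"ty": 0.008,"tz": -0.002,"wx": 0,"wy": 0,"wz": 0,"gripper": -1},{"tx": 0.003,"ty": 0.01,"tz": -0.002,"wx": 0,"wy": 0,"wz": 0,"gripper": -1},{"tx": 0.003,"ty": 0.012,"tz": -0.002,"wx": 0,"wy": 0,"wz": 0,"gripper": -1},{"tx": 0.003,"ty": 0.014,"tz": -0.002,"wx": 0,"wy": 0,"wz": 0,"gripper": -1},{"tx": 0.003,"ty": 0.016,"tz": -0.002,"wx": 0,"wy": 0,"wz": 0,"gripper": -1},{"tx": 0.003,"ty": 0.018,"tz": -0.002,"wx": 0,"wy": 0,"wz": 0,"gripper": -1},{"tx": 0.003,"ty": 0.02,"tz": -0.002,"wx": 0,"wy": 0,"wz": 0,"gripper": -1},{"tx": 0.003,"ty": 0.022,"tz": -0.002,"wx": 0,"wy": 0,"wz": 0,"gripper": -1},{"tx": 0.003,"ty": 0.024,"tz": -0.002,"wx": 0,"wy": 0,"wz": 0,"gripper": -1}])

```text
t: 10.9
position: [547.8, 39.8, 243.4]
tcp_rot: [-3.094, -0.16, -0.388]
contact_force: [-0.4, 2.1, -0.8]
finger_gap: 91.6
finger_force: 1.0
```

Run:
```python
from h import *
from rig import env,get_image
s=env.sense();print(s["t"],tip(s),s["contact_force"],s["contact_force"]@X,s["contact_force"]@Y)
for t in ((0,250,60),(0,244,60)): print(rel(s,*t))
a=get_image("top")["image"][130:280,300:500,::-1];b=get_image("scene")["image"][180:330,150:350,::-1]
cv2.imwrite("pics/s5.png",cv2.resize(np.hstack([a,b]),(800,300),interpolation=cv2.INTER_CUBIC))
```

```text
10.9 [ -2.4092 250.4537  59.3552] [-0.3536  2.064  -0.793 ] -0.13738177683190514 2.089547209137013
(array([ 0.0003, -0.0009, -0.    ]), array([-0.008 ,  0.015 , -0.0015]))
(array([ 0.0003,  0.0066, -0.0001]), array([-0.008 ,  0.015 , -0.0015]))
```

View pics/s5.png

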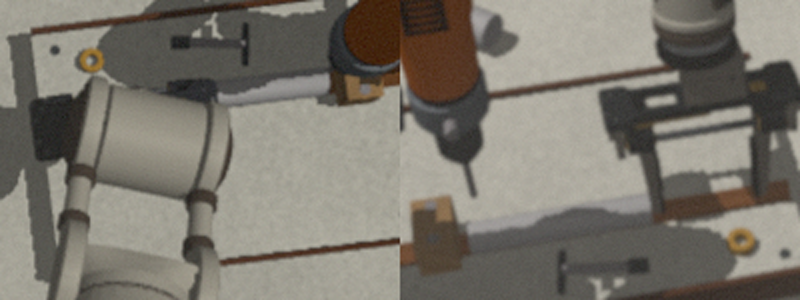

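The pushing force is 2 N and the bar's end is a few millimetres short of the stop block. I'll go on in small steps and watch the force.

>>> play_rows(series=[{"tx": 0,"ty": 0.001,"tz": 0,"wx": 0,"wy": 0,"wz": 0,"gripper": -1},{"tx": 0,"ty": 0.002,"tz": 0,"wx": 0,"wy": 0,"wz": 0,"gripper": -1},{"tx": 0,"ty": 0.003,"tz": 0,"wx": 0,"wy": 0,"wz": 0,"gripper": -1},{"tx": 0,"ty": 0.004,"tz": 0,"wx": 0,"wy": 0,"wz": 0,"gripper": -1},{"tx": 0,"ty": 0.005,"tz": 0,"wx": 0,"wy": 0,"wz": 0,"gripper": -1}])

```text
t: 11.5
position: [548.2, 35.9, 243.5]
tcp_rot: [-3.094, -0.161, -0.388]
contact_force: [0.0, 2.8, 0.1]
finger_gap: 92.3
finger_force: 1.4
```

>>> play_rows(series=[{"tx": 0,"ty": 0.001,"tz": 0,"wx": 0,"wy": 0,"wz": 0,"gripper": -1},{"tx": 0,"ty": 0.002,"tz": 0,"wx": 0,"wy": 0,"wz": 0,"gripper": -1},{"tx": 0,"ty": 0.003,"tz": 0,"wx": 0,"wy": 0,"wz": 0,"gripper": -1}])

```text
t: 11.8
position: [548.4, 33.5, 243.5]
tcp_rot: [-3.094, -0.161, -0.388]
contact_force: [-0.2, 3.1, -0.1]
finger_gap: 91.9
finger_force: 1.5
```

>>> play_rows(series=[{"tx": 0,"ty": 0.001,"tz": 0,"wx": 0,"wy": 0,"wz": 0,"gripper": -1},{"tx": 0,"ty": 0.002,"tz": 0,"wx": 0,"wy": 0,"wz": 0,"gripper": -1},{"tx": 0,"ty": 0.0025,"tz": 0,"wx": 0,"wy": 0,"wz": 0,"gripper": -1}])

```text
t: 12.1
position: [548.6, 31.5, 243.4]
tcp_rot: [-3.094, -0.16, -0.388]
contact_force: [-1.3, 2.7, -0.5]
finger_gap: 91.7
finger_force: 1.7
```

>>> play_rows(series=[{"tx": 0,"ty": 0.001,"tz": 0,"wx": 0,"wy": 0,"wz": 0,"gripper": -1},{"tx": 0,"ty": 0.002,"tz": 0,"wx": 0,"wy": 0,"wz": 0,"gripper": -1},{"tx": 0,"ty": 0.002,"tz": 0,"wx": 0,"wy": 0,"wz": 0,"gripper": -1}])

```text
t: 12.4
position: [548.8, 29.9, 243.4]
tcp_rot: [-3.094, -0.16, -0.388]
contact_force: [-0.5, 3.3, 0.5]
finger_gap: 91.8
finger_force: 1.6
```

>>> play_rows(series=[{"tx": 0,"ty": 0.001,"tz": 0,"wx": 0,"wy": 0,"wz": 0,"gripper": -1},{"tx": 0,"ty": 0.002,"tz": 0,"wx": 0,"wy": 0,"wz": 0,"gripper": -1},{"tx": 0,"ty": 0.002,"tz": 0,"wx": 0,"wy": 0,"wz": 0,"gripper": -1}])

```text
t: 12.7
position: [548.9, 29.0, 243.5]
tcp_rot: [-3.092, -0.16, -0.388]
contact_force: [-0.9, 7.7, 1.3]
finger_gap: 91.7
finger_force: 3.7
```

Run:
```python
from h import *
from rig import env,get_image
s=env.sense();print(s["t"],tip(s),s["contact_force"],s["contact_force"]@X,s["contact_force"]@Y)
a=get_image("top")["image"][150:210,380:500,::-1];b=get_image("scene")["image"][250:310,150:270,::-1]
cv2.imwrite("pics/s6.png",cv2.resize(np.vstack([a,b]),(600,600),interpolation=cv2.INTER_CUBIC))
```

```text
12.7 [ -2.4147 239.8605  59.384 ] [-0.9186  7.7466  1.3233] -0.10942659972675685 7.800147145813291
```

View pics/s6.png

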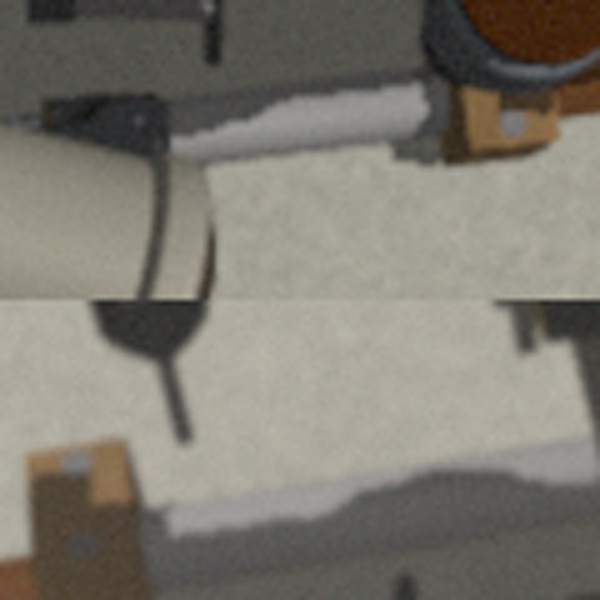

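The force has risen to 7.8 N and the bar's end looks flush with the block. One more small step will confirm it.

>>> play_rows(series=[{"tx": 0,"ty": 0.001,"tz": 0,"wx": 0,"wy": 0,"wz": 0,"gripper": -1},{"tx": 0,"ty": 0.0015,"tz": 0,"wx": 0,"wy": 0,"wz": 0,"gripper": -1},{"tx": 0,"ty": 0.0015,"tz": 0,"wx": 0,"wy": 0,"wz": 0,"gripper": -1}])

```text
t: 13.1
position: [548.9, 28.6, 243.5]
tcp_rot: [-3.091, -0.16, -0.387]
contact_force: [-1.4, 11.7, 2.7]
finger_gap: 91.9
finger_force: 5.9
```

The force climbs to 11.7 N with almost no travel, so the bar is butted. I'll back off and rise.

>>> play_rows(series=[{"tx": 0,"ty": -0.005,"tz": 0,"wx": 0,"wy": 0,"wz": 0,"gripper": -1},{"tx": 0,"ty": -0.02,"tz": 0,"wx": 0,"wy": 0,"wz": 0,"gripper": -1},{"tx": 0,"ty": -0.035,"tz": 0,"wx": 0,"wy": 0,"wz": 0,"gripper": -1},{"tx": -0.01,"ty": -0.04,"tz": -0.06,"wx": 0,"wy": 0,"wz": 0,"gripper": -1},{"tx": -0.02,"ty": -0.04,"tz": -0.12,"wx": 0,"wy": 0,"wz": 0,"gripper": -1},{"tx": -0.1,"ty": -0.04,"tz": -0.15,"wx": 0,"wy": 0,"wz": 0,"gripper": -1},{"tx": -0.15,"ty": -0.04,"tz": -0.18,"wx": 0,"wy": 0,"wz": 0,"gripper": -1},{"tx": -0.2,"ty": -0.04,"tz": -0.2,"wx": 0,"wy": 0,"wz": 0,"gripper": -1},{"tx": -0.2,"ty": -0.04,"tz": -0.2,"wx": 0,"wy": 0,"wz": 0,"gripper": -1},{"tx": -0.2,"ty": -0.04,"tz": -0.2,"wx": 0,"wy": 0,"wz": 0,"gripper": -1}])

```text
t: 14.1
position: [351.2, 38.3, 359.6]
tcp_rot: [-3.095, -0.16, -0.393]
contact_force: [-0.1, -0.6, 0.3]
finger_gap: 91.9
finger_force: 0.0
```

Run:
```python
from h import *
from rig import env,get_image
s=env.sense();print(s["t"],tip(s),s["contact_force"])
a=get_image("top")["image"][130:230,310:510,::-1];b=get_image("scene")["image"][240:340,140:340,::-1]
cv2.imwrite("pics/s7.png",cv2.resize(np.vstack([a,b]),(600,600),interpolation=cv2.INTER_CUBIC))
```

```text
14.1 [-197.5388  269.0203  175.6134] [-0.0899 -0.6458  0.2862]
```

View pics/s7.png

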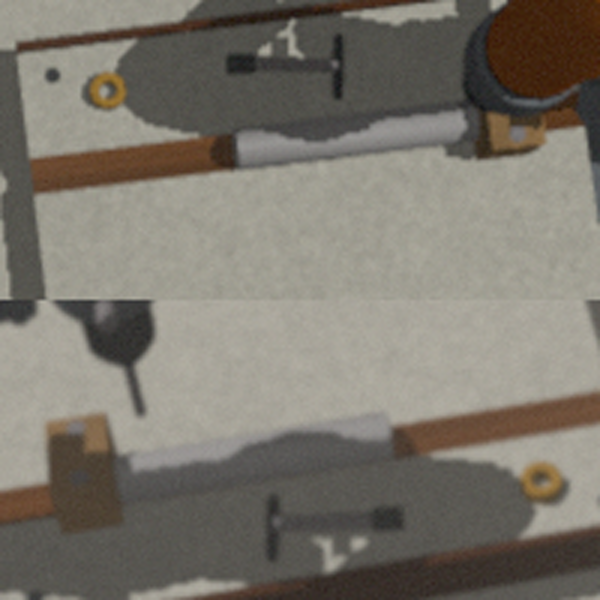

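The bar lies along the groove from (392,430) in the lower view up to the stop block. In the upper view its open end at (237,150) comes out at about y = 178 to 180, which is home. I'm handing it in.

```bash
python3 -c "
from rig import env
print(env.job_done())"
```

```text
the job is handed in; nothing more can be done
None
```

The bar lies in the V-groove with its end butted against the stop block, judging by the last pictures and the push force. The arm is clear and the job was handed in at about 14 s, but no verdict was shown.

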